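# Nest the kidney dish in the kidney tray

### The job

Clear up the microscopy bench: pick up the small deep steel kidney dish, turn it until its outline matches the larger shallow steel kidney tray, and nest it in that tray, hollow side to hollow side, so that it sits flat on the tray's floor. Set it down gently rather than dropping it, let go, and leave the tray where it stands. The oblong tray with straight sides is not the one.

Things in the scene. Friction and masses are not known exactly. Their poses are not given: they have to be found in the camera images.
- dish: small deep steel kidney dish, loose, upright, 0.14-0.28 kg: a round-ended band bent on a 70 mm arc, 163 x 81 mm at the rim, 50 tall, walls and floor 3 thick. Origin: underside, mid-waist. x along its length, y from bulging to hollow side, z up. The waist (across y) is 56 mm wide outside at the rim, 50 at the foot, the widths centred on the origin; nearly flat there, so grip it outside, from above
- dish_notch (a point): point on the outer edge of the dish's rim, middle of the hollow side: 28 mm along y from the dish's origin and 50 mm above its foot. Once nested, the tray's rim reaches 19 mm above the dish's foot: grip only the dish's upper 20 mm or so, to keep the fingertips above the tray
- tray: larger shallow steel kidney tray, loose, upright, 0.5 kg, same bend as the dish, 189 x 107 mm at the rim, 22 tall, floor and walls 3 thick, flared. Waist inside: 76 mm wide at the rim, 62 at the floor, so 13 mm to spare round the dish's foot at the rim, 6 at the floor. Origin: underside, mid-waist; axes as the dish's. Nested: dish origin over tray origin, 3 mm higher, x and y axes the same way
Things that resemble listed ones, but are neither listed nor needed, are in the scene too. Leave any purple or red look-alike of the dish alone. What is shaped like the tray but red is not meant.

How it is judged:
At the end, for the whole second after the job is handed in: The kidney dish is nested in the kidney tray: its foot flat on the tray's floor (origin 0 to 7 mm above the tray's), origins within 15 mm horizontally, long axes within 12 degrees, hollow sides the same way, both level within 3.4 degrees, released and at rest (z of dish in the frame of tray between 0 and 0.007 m and horizontal distance between dish and tray below 0.015 m and angle between the x axis of dish and the x axis of tray, either way round below 0.21 rad and y of dish_notch in the frame of tray above 0.01 m and angle between each of dish, tray's own z axis and vertical below 0.06 rad and linear speed of each of dish, tray below 0.02 m/s); the robot touches nothing.
It fails at once if the tray is shoved more than 50 mm from where it stood (distance of tray from where it was at the start of the episode above 0.05 m).
It fails at once if the dish is dropped (let go and falling faster than 0.8 m/s, a fall of over about 30 mm) (linear speed of dish above 0.8 m/s and contact force between dish and the fingers below 0.5 N).
It also fails if it takes over 42 s, if anything falls off the work surface, if the arm or the gripper's body presses on something with over 40 N, if the wrist force passes 120 N, or if a joint passes its speed limit or range.

### The arm

A 6-joint arm with a two-finger parallel gripper is mounted at the origin on the work surface. World frame = base frame: x ahead of the robot, y to its left, z up, the work surface at z = 0. Lengths are in m, angles in rad, forces in N, time in s.
With the tool pointing down it reaches from about 0.3 to 0.775 m from the base axis. Payload 14.6 kg.
Tool frame: the origin (TCP) lies midway between the tips of the shut fingers; the grasp point (between the pads) lies 19 mm behind it; z points along the fingers, y is the line along which they close (so a half turn about z gives the same grasp; the last joint's range is limited). The gripper opens to 94 mm and grips with 3 to 60 N. Pads are 16 mm wide; open, the fingers measure 119 mm over their backs; the gripper's body (75 mm by 177 mm) begins 78 mm behind the grasp point.
Start: joints at [1.166, 0.3, 1.521, -0, 1.321, -0.067], TCP at [0.182, 0.519, 0.205] pointing down, gripper open.
Joint ranges: [-3.03, 3.03], [-0.79, 2.21], [0.23, 2.52], [-1.04, 4.18], [0, 3.07], [-2.55, 2.55]. Speed limits (rad/s): [2.22, 2.22, 2.57, 3.14, 3.14, 3.14].

### API

Orientations are given as a 3x3 rotation matrix whose columns are the frame's x, y, z axes.
In Python, from rig import bot, fingers, readout, vision, sign_off gives the robot as it stands. Calls block until the motion is done:
- bot.move_pose(position, orientation): joint-space move of the TCP to a pose.
- bot.servo_line(position, rotation=None, rate=0.15, stop_force=None): straight line of the TCP; rotation=None keeps the orientation; rate is the mean speed in m/s. With stop_force (N) it stops when the force on the tool has changed by that much, and returns True; else False.
- bot.set_joints(angles): joint-space move.
- fingers.grip(opening, force=None): opening from 0.0 (shut) to 1.0 (fully open); force is the grip in N (None keeps the last); returns when the fingers have stopped.
- bot.sleep(seconds).
- bot.inverse_kinematics(position, orientation): joint angles nearest the present ones, or None.
- readout.get_state(): the state.
- vision.capture(name): name is "scene" or "side" or "wrist"; returns the picture (384x512x3 uint8, blue, green, red); there is no depth.
- vision.calibration(name): a dict with "fx", "fy", "cx", "cy" (pixels), "R" (3x3) and "t" (3): a world point X has camera coordinates R X + t. Camera axes: x right, y down, z forward; pixel columns grow to the right and rows downward; lengths in m; the calibration is good to about 2 mm. A picture is of the moment at which its call begins: read the wrist's pose just before it. calibration takes no time and is no camera call; for the wrist camera it gives the pose at the moment of the call.
A pose or a line that the arm cannot do raises bot.PlanningError and nothing moves.
- sign_off(): hands the job in; it is judged then, once.
The state is a dict: "time": time; "qpos": joint angles; "qvel": joint speeds; "joint_efforts": joint torques, N m; "position": TCP position; "orientation": TCP orientation; "wrist_force": force on the tool from outside, world axes, zero at the start; "ft_torque": the same for the moment, N m; "grip_width": opening from 0.0 (shut) to 1.0 (fully open); "grasp_force": force on a finger pad.
Only numpy, scipy, OpenCV 4.12 (cv2) and the standard library are available. Lean on these libraries where they do the work, as an engineer would, in place of code of your own. Each camera call takes 0.05 s, during which the arm holds its last target. There are 200 camera calls.

## Working session

There is one attempt and no reset: what is moved stays moved. The work goes in short steps, each a Python script; the robot and the scene stay as the last script left them, time stands still between calls to the robot, and variables do not carry over. Pictures are saved under pics/ and viewed, at most 10 in all, crops included, and the job is handed in when it is done.

```bash
mkdir -p pics; ls; python3 - <<'E'
from rig import bot, fingers, readout, vision
import cv2,numpy as np
for n in ("scene","side","wrist"):
    c=vision.calibration(n); print(n,c["fx"],c["cx"],c["cy"],np.round(-c["R"].T@c["t"],3),np.round(c["R"],2).tolist())
    im=vision.capture(n); cv2.imwrite(f"pics/{n}0.png",im)
cv2.imwrite("pics/a.png",cv2.resize(cv2.imread("pics/scene0.png"),(800,600)))
print(readout.get_state()["time"])
E
```

```text
pics
scene 499.98382918809443 255.64712555201845 188.34212912387426 [1.318 0.716 0.933] [[-0.68, 0.73, -0.01], [0.43, 0.4, -0.81], [-0.59, -0.56, -0.59]]
side 401.81769619929435 270.6377502332568 193.74817344093947 [0.391 0.577 0.885] [[-1.0, -0.09, -0.01], [-0.06, 0.75, -0.66], [0.07, -0.65, -0.75]]
wrist 304.3838474116552 250.6781854265162 191.9277912487572 [0.112 0.544 0.383] [[0.33, 0.94, -0.0], [0.91, -0.32, 0.25], [0.24, -0.09, -0.97]]
0.15
```

View pics/a.png

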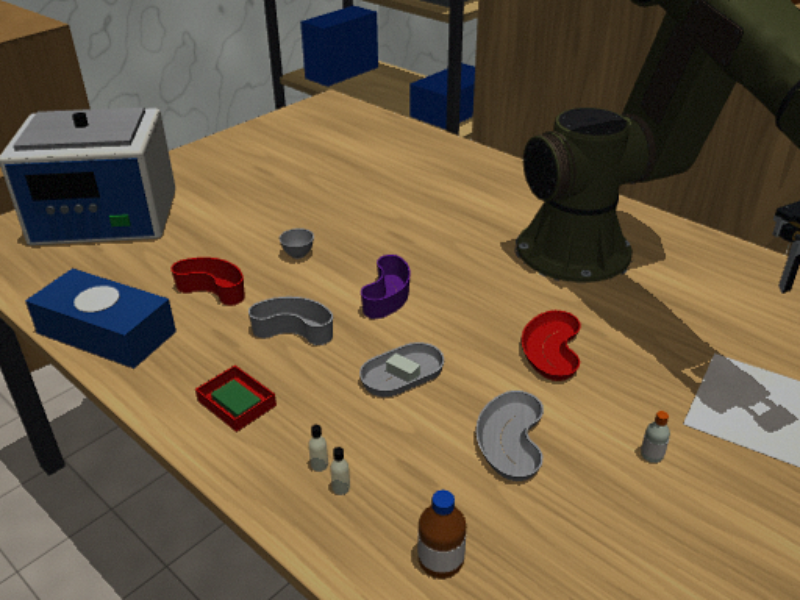

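View pics/side0.png

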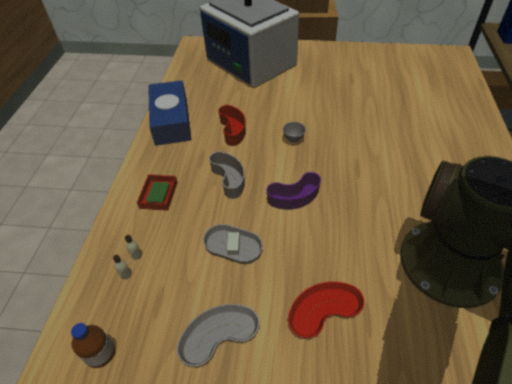

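The side view (512 px) and the scene view (800 px) show the same objects.

- **Could be taken for the dish (scene):** the grey one at (291,320), the red one at (208,280) and the purple one at (386,286). I choose the grey one.
- **Could be taken for the tray (scene):** the grey kidney at (510,435), the red kidney at (550,345) and the oblong at (402,370). I choose the grey kidney.

Next I fit the known outlines to the grey masks in both views.

```bash
cat > h.py <<'E'
import cv2,numpy as np
from scipy.optimize import minimize
A=np.arcsin(53.5/70)
def outline(w):  # kidney outline of half-width w (m), origin mid-waist
    a=np.linspace(-A,A,40); C=np.array([0,.07]); P=[]
    pt=lambda r,a:np.c_[r*np.sin(a),.07-r*np.cos(a)]
    b=np.linspace(0,np.pi,20)
    e=pt(.07,np.array([A]))[0]; d=np.array([np.sin(A),-np.cos(A)]); t=np.array([np.cos(A),np.sin(A)])
    cap=e+w*(np.cos(b)[:,None]*d+np.sin(b)[:,None]*t)
    return np.r_[pt(.07+w,a),cap,pt(.07-w,a[::-1]),(cap*[-1,1])[::-1]]
def world(p,w,z):
    c,s=np.cos(p[2]),np.sin(p[2]); o=outline(w)@np.array([[c,s],[-s,c]])+p[:2]
    return np.c_[o,np.full(len(o),z)]
def proj(X,c):
    Y=X@np.array(c["R"]).T+c["t"]
    return np.c_[c["fx"]*Y[:,0]/Y[:,2]+c["cx"],c["fy"]*Y[:,1]/Y[:,2]+c["cy"]]
DISH=dict(h=.05,w0=.025,w1=.028); TRAY=dict(h=.022,w0=.034,w1=.041)
S=4
def sil(p,m,c,z0=0,lv=6):
    im=np.zeros((384*S,512*S),np.uint8)
    for k in np.linspace(0,1,lv):
        q=proj(world(p,m["w0"]+k*(m["w1"]-m["w0"]),z0+k*m["h"]),c)
        cv2.fillPoly(im,[np.round((q+.5)*S).astype(np.int32)],255)
    return cv2.resize(im,(512,384),interpolation=cv2.INTER_AREA)/255.
def grey(im,px,sat=60):
    hsv=cv2.cvtColor(im,cv2.COLOR_BGR2HSV)
    m=(hsv[...,1]<sat).astype(np.uint8)
    n,l=cv2.connectedComponents(m,connectivity=4)
    v=l[max(0,px[1]-4):px[1]+5,px[0]-4:px[0]+5]; v=v[v>0]
    m=(l==np.bincount(v).argmax()).astype(np.uint8)
    ct,_=cv2.findContours(m,cv2.RETR_EXTERNAL,cv2.CHAIN_APPROX_NONE)
    return cv2.drawContours(np.zeros_like(m),ct,-1,1,-1).astype(float)
def unproj(px,c,z):
    d=np.array(c["R"]).T@np.array([(px[0]-c["cx"])/c["fx"],(px[1]-c["cy"])/c["fy"],1]); o=-np.array(c["R"]).T@c["t"]
    return o+d*(z-o[2])/d[2]
def fit(m,masks,cals,starts,z0=0):
    f=lambda p:np.mean([np.abs(sil(p,m,c,z0)-k).sum()/k.sum() for k,c in zip(masks,cals)])
    best=min(starts,key=f)
    r=minimize(f,best,method="Nelder-Mead",options=dict(initial_simplex=np.array(best)+np.array([[0,0,0],[.02,0,0],[0,.02,0],[0,0,.3]]),xatol=1e-4,fatol=1e-4))
    return r.x,r.fun
E
python3 - <<'E'
from h import *
from rig import vision,readout
cs=[vision.calibration(n) for n in("scene","side")]; ims=[cv2.imread(f"pics/{n}0.png") for n in("scene","side")]
out=[i.copy() for i in ims]
res={}
for nm,m,px in(("dish",DISH,[(186,203),(236,185)]),("tray",TRAY,[(323,278),(205,340)])):
    mk=[grey(i,p) for i,p in zip(ims,px)]
    for i,k in enumerate(mk):
        print(nm,k.sum(),np.round(unproj(np.array(np.nonzero(k)).mean(1)[::-1],cs[i],m["h"]/2),3))
    x0=unproj(np.array(np.nonzero(mk[1])).mean(1)[::-1],cs[1],m["h"]/2)
    st=[(x0[0]+.01*np.sin(a),x0[1]-.01*np.cos(a),a) for a in np.arange(-3.1,3.1,.2)]
    for sel in([0,1],[0],[1]):
        p,e=fit(m,[mk[i] for i in sel],[cs[i] for i in sel],st); print(nm,sel,np.round(p,4),round(e,3))
        if len(sel)==2:
            res[nm]=p.tolist()
            for o,c in zip(out,cs):
                for w,z in((m["w1"],m["h"]),(m["w0"],0)): cv2.polylines(o,[np.round(proj(world(p,w,z),c)).astype(int)],True,(0,255,0))
import json; json.dump(res,open("res.json","w"))
a=cv2.resize(out[0][175:310,150:360],None,fx=2.8,fy=2.8); b=cv2.resize(out[1][140:375,150:290],None,fx=1.6,fy=1.6)
v=np.zeros((600,800,3),np.uint8); v[:a.shape[0],:a.shape[1]]=a; v[-b.shape[0]:,-b.shape[1]:]=b[:600]
cv2.imwrite("pics/fit.png",v)
E
```

```text
dish 1246.0 [ 0.604 -0.241  0.025]
dish 936.0 [ 0.604 -0.247  0.025]
dish [0, 1] [ 0.5919 -0.2468 -1.0402] 0.132
dish [0] [ 0.5928 -0.2462 -1.0289] 0.056
dish [1] [ 0.593  -0.2533 -1.0463] 0.195
tray 1877.0 [0.555 0.236 0.011]
tray 3067.0 [0.557 0.233 0.011]
tray [0, 1] [0.5621 0.2223 0.5932] 0.034
tray [0] [0.563  0.223  0.5858] 0.037
tray [1] [0.5612 0.2219 0.5968] 0.025
```

View pics/fit.png

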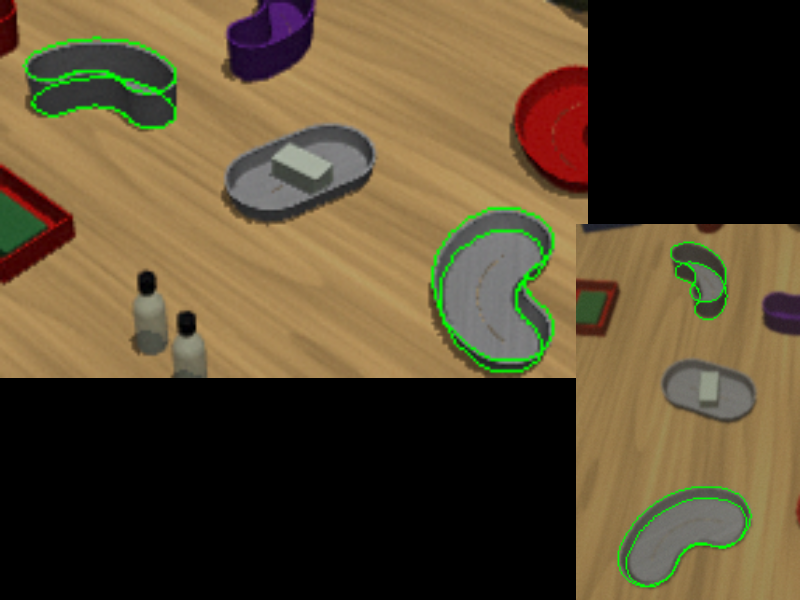

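The outlines match in the scene view (dish rim and tray) and give consistent positions. That includes the crop check: both are grey and kidney-shaped, and the oblong is excluded. Next I go above the dish and refine with the wrist camera.

```bash
cat >> h.py <<'E'
def R(p,sg):
    y=sg*np.array([-np.sin(p[2]),np.cos(p[2]),0]); z=np.array([0,0,-1.]); return np.c_[np.cross(y,z),y,z]
E
python3 - <<'E'
from h import *; import json
from rig import *
r=json.load(open("res.json")); d,t=r["dish"],r["tray"]
opt=[]
for sg in(1,-1):
    js=[bot.inverse_kinematics([*p[:2],z],R(p,sg)) for p,z in((d,.2),(d,.028),(t,.2),(t,.031))]
    print(sg,[None if j is None else np.round(j,2).tolist() for j in js])
    if all(j is not None for j in js): opt.append((max(abs(j[5]) for j in js),sg))
sg=min(opt)[1]; print(sg)
bot.move_pose([*d[:2],.2],R(d,sg)); bot.sleep(.3)
c=vision.calibration("wrist"); im=vision.capture("wrist"); cv2.imwrite("pics/w1.png",im)
m=DISH
try:
    px=proj(np.array([[*d[:2],.003]]),c)[0].astype(int); mk=grey(im,px); print(px,mk.sum())
    p,e=fit(m,[mk],[c],[d]); print(np.round(p,4),e)
    r["dish_w"]=p.tolist()
    for w,z in((m["w1"],m["h"]),(m["w0"],0)): cv2.polylines(im,[np.round(proj(world(p,w,z),c)).astype(int)],True,(0,255,0))
except Exception as ex: print(ex)
r["sg"]=sg; json.dump(r,open("res.json","w")); cv2.imwrite("pics/w1o.png",im); print(readout.get_state()["time"])
E
```

```text
1 [[-0.45, 0.51, 1.24, -0.0, 1.39, -0.98], [-0.45, 0.68, 1.39, -0.0, 1.07, -0.98], [0.32, 0.43, 1.36, -0.0, 1.35, -1.85], [0.32, 0.61, 1.51, -0.0, 1.02, -1.85]]
-1 [[-0.45, 0.51, 1.24, -0.0, 1.39, 2.16], [-0.45, 0.68, 1.39, -0.0, 1.07, 2.16], [0.32, 0.43, 1.36, -0.0, 1.35, 1.29], [0.32, 0.61, 1.51, -0.0, 1.02, 1.29]]
1
[250 173] 7538.0
[ 0.5892 -0.245  -1.0297] 0.015477658296006119
3.5417
```

View pics/w1o.png

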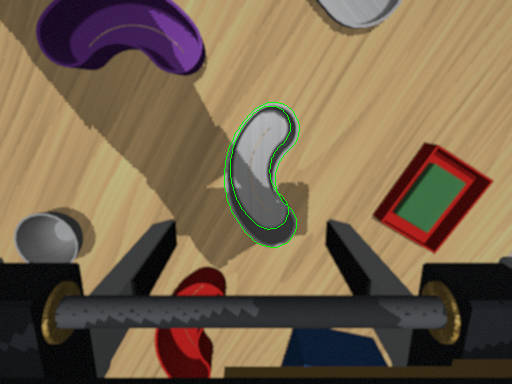

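The wrist view confirms the grey dish at (265,175), and the model outline matches to 1.5%. I use this pose for the grasp.

```bash
python3 - <<'E'
from h import *; import json
from rig import *
r=json.load(open("res.json")); d,t,sg=r["dish_w"],r["tray"],r["sg"]
bot.move_pose([*d[:2],.12],R(d,sg))
print(bot.servo_line([*d[:2],.028],rate=.1,stop_force=8))
fingers.grip(0.0,force=30); s=readout.get_state(); print(s["grip_width"]*94,s["grasp_force"],s["position"])
bot.servo_line([*d[:2],.15],rate=.12); s=readout.get_state(); print(s["grip_width"]*94,s["grasp_force"],s["wrist_force"])
# over the tray
bot.move_pose([*t[:2],.20],R(t,sg)); bot.sleep(.3)
c=vision.calibration("wrist"); im=vision.capture("wrist"); cv2.imwrite("pics/w2.png",im)
sc=vision.capture("scene"); sd=vision.capture("side"); cv2.imwrite("pics/sc2.png",sc); cv2.imwrite("pics/sd2.png",sd)
for p,m,z0,col in((t,TRAY,0,(0,255,0)),(t,DISH,.172,(255,0,255))):
    for w,z in((m["w1"],m["h"]+z0),(m["w0"],z0)): cv2.polylines(im,[np.round(proj(world(p,w,z),c)).astype(int)],True,col)
cv2.imwrite("pics/w2o.png",im); s=readout.get_state(); print(s["time"],s["position"],s["grasp_force"])
E
```

```text
False
55.6808179931303 29.99896781285046 [ 0.58930246 -0.24496262  0.02808007]
55.09420301366921 29.998464473319473 [ 0.08766101 -0.10560318 -2.43191085]
9.0417 [0.56220711 0.22219822 0.19999013] 29.998465718817897
```

View pics/w2o.png

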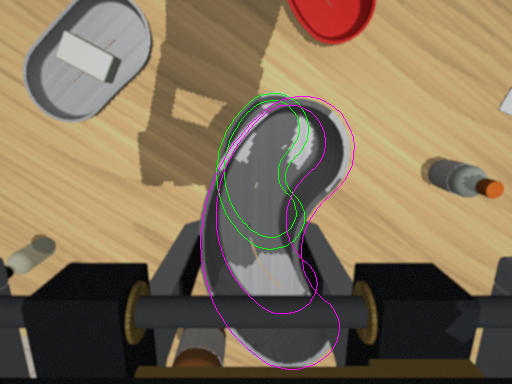

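The wrist view shows the dish held over the tray with its outline near the prediction (right end at about (346,130) against 354). Before lowering I check tilt and height in the fixed views.

```bash
python3 - <<'E'
from h import *; import json
from rig import *
r=json.load(open("res.json")); t=r["tray"]
v=[]
for n,f in(("scene","sc2"),("side","sd2")):
    im=cv2.imread(f"pics/{f}.png"); c=vision.calibration(n); q=[]
    big=cv2.resize(im,None,fx=4,fy=4)
    for p,m,z0,col in((t,TRAY,0,(0,255,0)),(t,DISH,.172,(255,0,255))):
        for w,z in((m["w1"],m["h"]+z0),(m["w0"],z0)):
            pp=proj(world(p,w,z),c); q.append(pp); cv2.polylines(big,[np.round(pp*4+2).astype(int)],True,col)
    q=np.concatenate(q[2:]); x,y=np.clip(((q.min(0)+q.max(0))/2*4-[200,200]).astype(int),0,None); 
    k=np.zeros((400,400,3),np.uint8); b=big[y:y+400,x:x+400]; k[:b.shape[0],:b.shape[1]]=b; v.append(k)
cv2.imwrite("pics/held.png",np.hstack(v))
E
```

```text
(no output)
```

View pics/held.png

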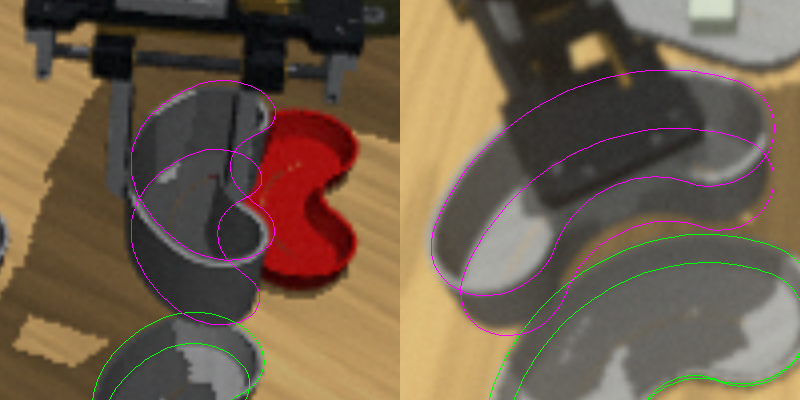

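The held dish is within about 2–4 mm of the prediction, with maybe a slight tilt (the far end of the rim in the scene view at (220,85) sits a little low). The tray is 6 mm clear, so I lower it under force guard.

```bash
python3 - <<'E'
from h import *; import json
from rig import *
r=json.load(open("res.json")); t=r["tray"]
bot.servo_line([*t[:2],.06],rate=.12)
print(bot.servo_line([*t[:2],.028],rate=.03,stop_force=10))
s=readout.get_state(); print(s["position"],s["wrist_force"],s["ft_torque"])
if s["position"][2]<.038:
    fingers.grip(.85); bot.sleep(.3)
    bot.servo_line([*t[:2],.15],rate=.12)
    bot.move_pose([t[0]-.1,t[1]-.1,.25],R(t,r["sg"])); bot.sleep(.3)
v=[]
for n in("scene","side"):
    im=vision.capture(n); cv2.imwrite(f"pics/{n}3.png",im); c=vision.calibration(n)
    big=cv2.resize(im,None,fx=4,fy=4)
    for p,m,z0,col in((t,TRAY,0,(0,255,0)),(t,DISH,.003,(255,0,255))):
        pp=proj(world(p,m["w1"],m["h"]+z0),c); cv2.polylines(big,[np.round(pp*4+2).astype(int)],True,col)
    x,y=(pp.mean(0)*4-[200,200]).astype(int); k=np.zeros((400,400,3),np.uint8); b=big[y:y+400,x:x+400]; k[:b.shape[0],:b.shape[1]]=b; v.append(k)
cv2.imwrite("pics/end.png",np.hstack(v)); print(readout.get_state()["time"])
E
```

```text
True
[0.56194481 0.22234409 0.03099948] [-0.54677769 -1.06302244  4.78517615] [0.27652387 0.32843689 0.12683398]
14.4083
```

View pics/end.png

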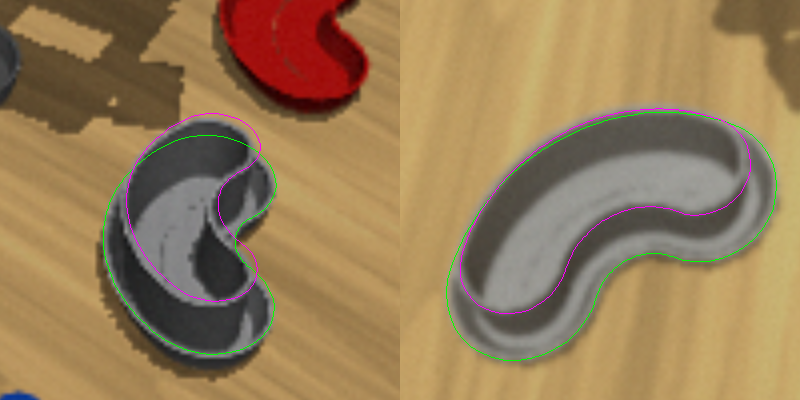

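The final view shows the dish nested. Its rim lies within about 1 px (2–3 mm) of the nested prediction in both pictures, neither end is raised, and the tray has not moved. The gripper is clear.

```bash
python3 -c "
from rig import *
print(sign_off())"
```

```text
the job is handed in; nothing more can be done
None
```

The grey kidney dish is nested in the grey kidney tray, hollow side to hollow side, and released. The tray has not visibly moved and the job was handed in at about 14 s; the rig returned no verdict.

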